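Lock the spring onto the cheese press

TASK

The cheese press still lacks one of its two springs. Take the spring standing on the bench by its closed top coils, thread it over the press's bare rod, twisting it a little at a time whenever it snags on the T-head so that its top loop slips past, then with the loop below the head give it a quarter turn and let it rise so that it stays locked under the T-head, pressing down on the beam like its twin on the other rod. Keep a light hand: feel and twist rather than force it, and leave the jars, onion and spoon where they are.

Things in the scene. Friction and masses are not known exactly. Their poses are not given: they have to be found in the camera images.
- press: wooden cheese press fixed to the bench: base board 165 x 270 mm, steel mould 138 mm wide, cross beam 42 mm wide and 236 mm long along the press's y axis, its flat top 126 mm up. Two upright 5 mm steel rods with T-heads pass the beam at y = +90 mm (bare) and y = -90 mm (spring already locked on, as a pattern). Origin: centre of the underside; z up
- rod_tip (a point): middle of the top of the bare rod's T-head, 177.25 mm above the bench (axes are the press's, not the head's). The head: a bar 21 mm long, 5 wide, 4 thick, its end 2 mm turned down 2.5 mm more. The rod does not turn. The bar's direction is NOT measured: it lies within 1.25 rad either way of the press's y axis
- rod_seat (a point): on the bare rod's axis at the top of the beam, where the spring's foot must stand. Above it, the T-head's tips end 44.75 mm up, its underside is 47.25 mm and its top 51.25 mm up
- spring_loop (a point): top loop of the loose upright steel spring (wire 2.5 mm): on its axis, at the middle of the wire, 62 mm above the foot as it stands. Two straight parallel wires along this point's x axis, 8.5 mm apart inside: a slot that passes the T-head when in line with it within about 9 degrees, either way round, and holds under it, between the turned-down tips, when across it within about 20 degrees
- spring_grip (a point): on the axis, 4 mm below the loop point: the three closed coils (10 mm high, 31.5 mm outside) by which to hold the spring, at any yaw. Fingertips should reach no lower than 9 mm below this point: the working coils underneath (29.5 mm outside, 24 mm inside) must stay free to shorten
- spring_foot (a point): centre of the underside of the bottom coil (26.5 mm inside). The spring takes 0.4 N per mm. On the seat its loop meets the T-head when shortened 9.5 mm, is clear below the tips at 18.5 mm (20.5 mm, 8 to 9 N, is ample; 30 mm the limit), and locked it stays shortened by 16 mm, the loop 46 mm above the beam
- sauce_jar_mid (a point): bystander: glass jar of tomato sauce, 84 mm wide, 135 mm high; point half-way up
- pickle_jar_mid (a point): bystander: jar of pickles, 72 mm wide, 110 mm high; point half-way up
- onion_mid (a point): bystander: onion, 72 mm wide, 80 mm high; point 30 mm up
- spoon: bystander: wooden spoon 240 mm long, lying along its x axis

How it is judged:
On the way, in this order (a step that is already met when the one before it is completed fails the run):
1. the spring is threaded over the rod end, its foot below the T-head (horizontal distance between spring_foot and rod_tip below 0.008 m and z of spring_foot in the frame of press below 0.16 m), for 0.1 s.
2. the loop is pushed down past the T-head (horizontal distance between spring_loop and rod_tip below 0.005 m and z of spring_loop in the frame of press below 0.1706 m), for 0.1 s.
At the end, for the whole second after the job is handed in: the spring stands upright round the bare rod with its foot on the beam (within 2.5 mm) and its loop caught under the T-head, 46 mm above the beam (+/- 2.5 mm) and within 4 mm of the rod's axis, let go and staying there (z of spring_loop in the frame of press between 0.1695 and 0.1745 m and z of spring_foot in the frame of press between 0.124 and 0.1285 m and horizontal distance between spring_loop and rod_tip below 0.004 m and horizontal distance between spring_foot and rod_tip below 0.006 m and angle between spring_loop's own z axis and vertical below 0.1 rad); the robot touches nothing.
It fails at once if more than 40 N between spring and press (all contacts together) (contact force between spring and press above 40 N).
It fails at once if the gripper or arm pushes on the press with more than 25 N (contact force between any of the fingers, the arm and press above 25 N).
It fails at once if a jar, the onion or the spoon is moved by more than 20 mm (distance of any of sauce_jar_mid, pickle_jar_mid, onion_mid, spoon from where it was at the start of the episode above 0.02 m).
It also fails if it takes over 72 s, if anything falls off the work surface, if the arm or the gripper's body presses on something with over 40 N, if the wrist force passes 120 N, or if a joint passes its speed limit or range.

ROBOT

A 7-joint arm with a two-finger parallel gripper is mounted at the origin on the work surface. World frame = base frame: x ahead of the robot, y to its left, z up, the work surface at z = 0. Lengths are in m, angles in rad, forces in N, time in s.
With the tool pointing down it reaches from about 0.375 to 0.925 m from the base axis. Payload 3.1 kg.
Tool frame: the origin (TCP) lies on the centre line of the jaws, within the pads' length; the fingertips stand 22 mm ahead of it and the grasp point (between the pads) lies 3 mm ahead of it; z points along the fingers, y is the line along which they close (so a half turn about z gives the same grasp; the last joint's range is limited). The gripper opens to 85 mm and grips with 20 to 120 N. Pads are 22 mm wide; open, the fingers measure 114 mm over their backs; the gripper's body (76 mm by 85 mm) begins 54 mm behind the grasp point. The pads swing forward as they close: fully open they stand 13 mm farther back than shut.
Start: joints at [1.101, 0.383, 0.044, 1.598, -0.018, 1.161, -0.05], TCP at [0.236, -0.606, 0.253] pointing down, gripper open.
Joint ranges: [-2.61, 2.61], [-0.41, 2.15], [-1.48, 1.57], [0, 2.5], [-1.57, 4.71], [0.05, 1.97], [-2.85, 2.85]. Speed limits (rad/s): [2.79, 2.79, 3.14, 3.14, 3.14, 3.14, 3.14].

INTERFACE

Orientations are given as a rotation vector (axis times angle).
In Python, from rig import status, viewer, order gives the robot as it stands.
- The arm moves only by the shell command python3 -m crank 'ROWS' [FORCE]. ROWS is JSON, a list of rows, each a list of 5 numbers: the shift along the world's x, y, z in cm, then the turn about the world's z in degrees, then the opening in per cent of the stroke, from 0 (shut) to 100 (fully open). In form: [[x, y, z, turn, fingers], ...]. A call has 1 to 5 rows; each row is the pose to reach, as a shift and turn from the pose commanded when the call began; what a row does not reach only later rows make up. A row lasts 1/12 s, in which the tool goes at most 41.7 mm and 7.16 degrees, less where a joint would pass 70% of its speed; a pose out of reach is approached as far as the arm can. A call with a gripper value outside its range is refused whole. The fingers move at their own pace and stop on an object; FORCE is the grip in N (left out, the last holds). Time passes only in rows, so rows that repeat a pose let the fingers close. It gives the time, the measured TCP pose, the force, the opening and the grip force at its end, in the units of the state.
- status.sense(): the state, without advancing time (a new reading comes with each control period).
- viewer.camera(name): name is "side" or "top"; returns a dict with "color" (480x640x3 uint8, red, green, blue), "fx", "fy", "cx", "cy" (pixels), "pose" (4x4, takes a point from camera to world coordinates). Camera axes: x right, y down, z forward; pixel columns grow to the right and rows downward; lengths in m; the calibration is good to about 2 mm. A picture is of the moment at which its call begins. There is no depth.
- order.sign_off(): hands the job in; it is judged then, once.
The state is a dict: "time": time; "joint_positions": joint angles; "joint_velocities": joint speeds; "tau": joint torques, N m; "ee_pos": TCP position; "eef_rot": TCP orientation; "force": force on the tool from outside, world axes, zero at the start; "torque": the same for the moment, N m; "width": finger opening in m; "finger_force": force on a finger pad.
Only numpy, scipy, OpenCV 4.12 (cv2) and the standard library are available. Lean on these libraries where they do the work, as an engineer would, in place of code of your own. Each camera call takes 0.05 s, during which the arm holds its last target. There are 200 camera calls.

## Working session

There is one attempt and no reset: what is moved stays moved. The work goes in short steps, Python scripts to look and compute and a shell command to move; the robot and the scene stay as the last step left them, time stands still between calls to the robot, and variables do not carry over. Pictures are saved under pics/ and viewed, at most 10 in all, crops included, and the job is handed in when it is done.

```bash
mkdir -p pics; ls; python3 - <<'E'
from rig import status, viewer
import cv2
for n in("side","top"):
    c=viewer.camera(n); cv2.imwrite(f"pics/{n}0.png",c["color"][:,:,::-1]); print(n,c["fx"],c["cx"],c["cy"],c["pose"].round(4).tolist() if hasattr(c["pose"],"round") else c["pose"])
print(status.sense())
E
```

```text
pics
side 592.3711239440933 319.5947749412343 244.7110014077557 [[-0.9766, -0.1544, 0.15, 0.3189], [-0.2145, 0.6376, -0.7399, 1.1655], [0.0186, -0.7547, -0.6558, 1.1721], [0.0, 0.0, 0.0, 1.0]]
top 477.22728191196074 313.7687218478361 234.02297569750186 [[0.0164, -0.9973, 0.0713, 0.4682], [-0.9999, -0.0164, 0.0007, -0.0152], [0.0004, -0.0713, -0.9975, 1.3863], [0.0, 0.0, 0.0, 1.0]]
{'time': 0.1, 'joint_positions': array([ 1.10119135,  0.38380529,  0.04381973,  1.59944053, -0.01790926,
        1.16118984, -0.04989121]), 'joint_velocities': array([-0.00143463, -0.00191775,  0.00116891, -0.00298107, -0.00055473,
       -0.0006794 ,  0.00092799]), 'tau': array([ 2.58442713e-03, -4.34730756e+01,  1.02928396e+00, -2.50454432e+01,
        1.08578632e-02,  5.46179959e-03, -4.87520040e-06]), 'ee_pos': array([ 0.23586092, -0.60482493,  0.25196787]), 'eef_rot': array([-3.08508992e+00, -5.80385601e-01,  8.89360089e-04]), 'force': array([-0.10507849,  0.09041986, -1.0968092 ]), 'torque': array([ 0.01217224, -0.05616492,  0.0413754 ]), 'finger_force': 0.0, 'width': 0.08575430594127537}
```

View pics/side0.png

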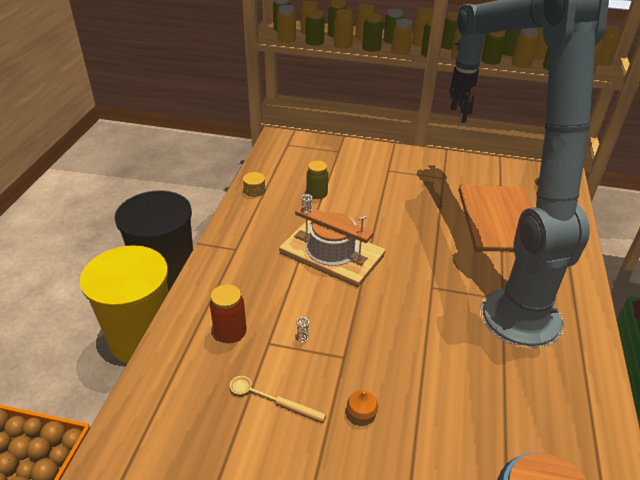

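View pics/top0.png

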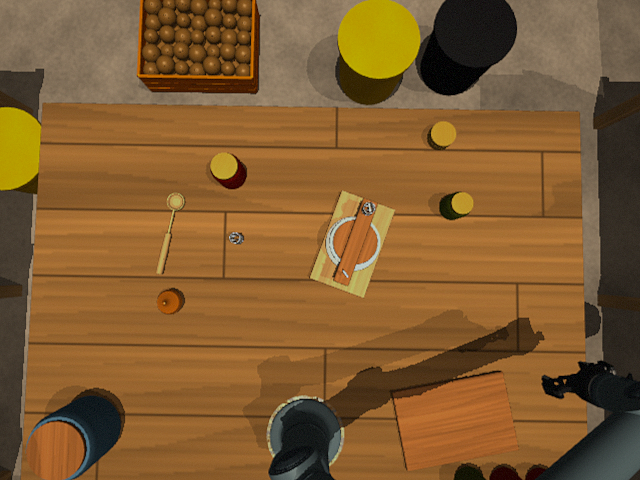

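The side view shows the loose spring at about (302,328) and the bare rod's T-head at about (363,222). In the top view they're at (236,238) and (346,272). Next I'll zoom in on both.

```bash
python3 - <<'E'
import cv2,numpy as np
s=cv2.imread("pics/side0.png");t=cv2.imread("pics/top0.png")
def crop(im,u,v,h=20): return cv2.resize(im[v-h+0:v+h,u-h:u+h],(300,300),interpolation=cv2.INTER_NEAREST)
cv2.imwrite("pics/z1.png",np.vstack([np.hstack([crop(t,236,238,15),crop(t,346,272,15)]),np.hstack([crop(s,302,328),crop(s,363,228)])]))
E
```

```text
(no output)
```

View pics/z1.png

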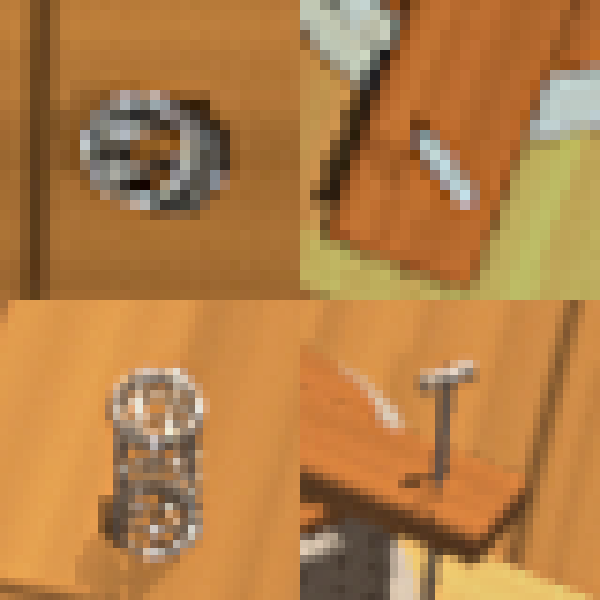

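The 10x top crop puts the spring's top loop centre at about (234.0,237.3) and the T-head centre at about (345.1,273.1), with its bar running from (342.2,269.3) to (348,277). In the side view the loop is at about (302.6,321.9) and the head at about (362,217.6).

```bash
cat > h.py <<'E'
import numpy as np,cv2
from rig import status,viewer
from scipy.spatial.transform import Rotation as R
CAL={"side":(592.3711,319.5948,244.711,np.array([[-0.9766,-0.1544,0.15,0.3189],[-0.2145,0.6376,-0.7399,1.1655],[0.0186,-0.7547,-0.6558,1.1721],[0,0,0,1]])),
"top":(477.2273,313.7687,234.023,np.array([[0.0164,-0.9973,0.0713,0.4682],[-0.9999,-0.0164,0.0007,-0.0152],[0.0004,-0.0713,-0.9975,1.3863],[0,0,0,1]]))}
def ray(n,p):
    f,cx,cy,T=CAL[n]; d=T[:3,:3]@np.array([(p[0]-cx)/f,(p[1]-cy)/f,1]); return T[:3,3],d/np.linalg.norm(d)
def onz(n,p,z):
    o,d=ray(n,p); return o+d*(z-o[2])/d[2]
def tri(pt,ps):
    A=np.zeros((3,3));b=np.zeros(3)
    for n,p in(("top",pt),("side",ps)):
        o,d=ray(n,p);M=np.eye(3)-np.outer(d,d);A+=M;b+=M@o
    return np.linalg.solve(A,b)
def proj(n,X):
    f,cx,cy,T=CAL[n]; c=T[:3,:3].T@(np.array(X)-T[:3,3]); return (f*c[:2]/c[2]+[cx,cy])
def st():
    s=status.sense(); r=R.from_rotvec(s["eef_rot"]).as_matrix()
    print("t",round(s["time"],2),"p",s["ee_pos"].round(4),"yawY",np.degrees(np.arctan2(r[1,1],r[0,1])).round(1),"tilt",r[:,2].round(3),"F",s["force"].round(1),"T",s["torque"].round(2),"w",round(s["width"],4),"ff",round(s["finger_force"],1),"j7",s["joint_positions"][6].round(2)); return s
E
python3 - <<'E'
from h import *
print("spr",onz("top",(234,237.3),.062),onz("side",(302.6,321.9),.062),tri((234,237.3),(302.6,321.9)))
print("rod",onz("top",(345.1,273.1),.177),onz("side",(362,217.6),.177),tri((345.1,273.1),(362,217.6)))
for n,a,b in(("top",(342.2,269.3),(348,277)),("side",(358.2,218.4),(365.8,216.8))):
    d=(onz(n,b,.177)-onz(n,a,.177));print("bar",n,np.degrees(np.arctan2(d[1],d[0]))%180,np.linalg.norm(d))
# press yaw from beam: wood board corners in top view
for z,c in((.02,[(342,190),(395,209),(363,297),(309,278)]),):
    q=[onz("top",p,z) for p in c];print("base",np.mean(q,0),[np.degrees(np.arctan2(*(q[(i+1)%4]-q[i])[1::-1])).round(1) for i in range(4)])
st()
E
```

```text
spr [0.55008239 0.20734544 0.062     ] [0.55116382 0.20839702 0.062     ] [0.55073979 0.20758922 0.06111105]
rod [ 0.45700797 -0.09509879  0.177     ] [ 0.45880155 -0.0936657   0.177     ] [ 0.45796998 -0.0950407   0.17602623]
bar top 37.85058629345647 0.024241832626219324
bar side 31.953814112760597 0.02230951648917403
base [ 0.54131933 -0.12516256  0.02      ] [np.float64(-109.0), np.float64(160.5), np.float64(71.6), np.float64(-19.7)]
t 0.1 p [ 0.2359 -0.6048  0.252 ] yawY -68.7 tilt [-0.001  0.002 -1.   ] F [-0.1  0.1 -1.1] T [ 0.01 -0.06  0.04] w 0.0858 ff 0.0 j7 -0.05
```

The cameras agree to about 2 mm: spring at (0.5507,0.2078), rod at (0.458,-0.0945), and the bar at about 35°. I'll head for the spring at the current height.

```bash
python3 -m crank '[[1.5,3.88,0,4.3,100],[3,7.76,0,8.6,100],[4.5,11.64,0,12.9,100],[6,15.52,0,17.2,100],[7.5,19.4,0,21.5,100]]'
python3 -m crank '[[1.5,3.88,0,4.3,100],[3,7.76,0,8.6,100],[4.5,11.64,0,12.9,100],[6,15.52,0,17.2,100],[7.5,19.4,0,21.5,100]]'
python3 -m crank '[[1.5,3.88,0,4.3,100],[3,7.76,0,8.6,100],[4.5,11.64,0,12.9,100],[6,15.52,0,17.2,100],[7.5,19.4,0,21.5,100]]'
python3 -m crank '[[1.5,3.88,0,4.3,100],[3,7.76,0,8.6,100],[4.5,11.64,0,12.9,100],[6,15.52,0,17.2,100],[7.5,19.4,0,21.5,100]]'
python3 -m crank '[[1.4,3.7,0,4,100],[1.4,3.7,0,4,100],[1.4,3.7,0,4,100]]'
python3 - <<'E'
from h import *
s=st(); print(np.array([.5507,.2078,.071])-s["ee_pos"])
t=cv2.imread("pics/top0.png");sd=cv2.imread("pics/side0.png")
a=cv2.resize(t[228:250,224:246],(400,400),interpolation=cv2.INTER_CUBIC)
b=cv2.resize(sd[311:333,292:314],(400,400),interpolation=cv2.INTER_CUBIC)
cv2.imwrite("pics/z2.png",np.hstack([a,b]))
print(t[231:246,227:242].mean(2).astype(int))
E
```

```text
time: 0.52
ee_pos: [0.3112, -0.4094, 0.2527]
eef_rot: [-2.922, -1.151, 0.001]
force: [1.6, 0.8, 0.3]
width: 0.0853
finger_force: 0.0
time: 0.93
ee_pos: [0.386, -0.2155, 0.253]
eef_rot: [-2.657, -1.676, 0.001]
force: [1.4, -0.2, -0.0]
width: 0.0852
finger_force: 0.0
time: 1.35
ee_pos: [0.461, -0.0217, 0.2531]
eef_rot: [2.297, 2.142, -0.001]
force: [0.4, -1.6, 0.4]
width: 0.0858
finger_force: 0.0
time: 1.77
ee_pos: [0.5363, 0.1719, 0.2529]
eef_rot: [-1.858, -2.533, 0.001]
force: [1.3, -0.5, 0.8]
width: 0.0853
finger_force: 0.0
time: 2.02
ee_pos: [0.5492, 0.2111, 0.2525]
eef_rot: [-1.763, -2.596, -0.001]
force: [-0.7, -0.3, -0.5]
width: 0.0854
finger_force: 0.0
t 2.02 p [0.5492 0.2111 0.2525] yawY 21.6 tilt [-0.002  0.002 -1.   ] F [-0.7 -0.3 -0.5] T [-0.01  0.02 -0.01] w 0.0854 ff 0.0 j7 -0.26
[ 0.00147397 -0.00330761 -0.18152309]
[[117 112 111 109 106 101 105 101 111 114 116 119 121 120 122]
 [121 104  97  95  82 123 167 138 136 176 120  87  96  98  93]
 [109 100  93  85 100 131 177 130 113 164 152  83  40  29  37]
 [ 91  91  87 118 120  77  75  42  44  59 141 126  89  53  42]
 [ 93  88  86 123 132 144 153 137  95  62  44  85 134  99  52]
 [ 85  83 165  96 119 168 184 155 121  81  75  52 152 127  91]
 [ 89  76 199 111  81  81  88  81  91  89 105  84 160 123 101]
 [ 85  78 156  83  46  63  32  68  76  68  82 108 165 119  71]
 [ 84  77 118 116 117 150 128 120  88  52  34  84 173 116  75]
 [100  96  83 147 132 167 142 109  67  68  58 140 152  82  81]
 [109 109  90 119 121 102  48  10   7  58 146 173  95  77  80]
 [110 107 105  92 141 110 106 137 158  98 142  85  49 104  81]
 [109 109 108 107 105 109 129 170 181 107  51  55  59  78  96]
 [111 114 109 111 110 108 106 106  98  82  88 100  97  86 106]
 [112 112 109 112 109 111 110 110 113 113 115 112 113 113 112]]
```

View pics/z2.png

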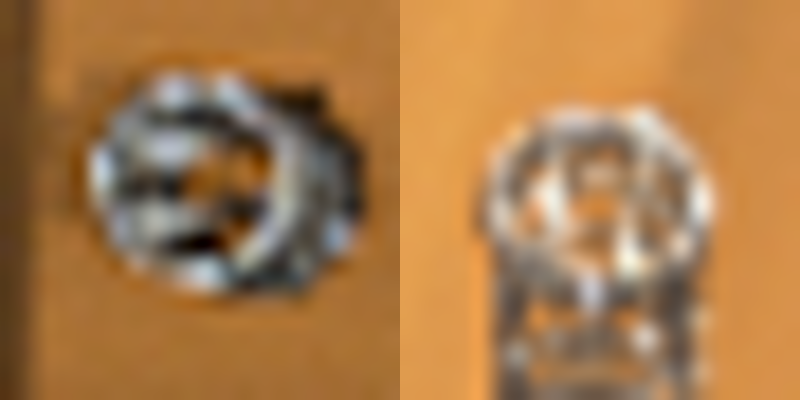

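The slot wires lie at v≈235.5 and 239.5 in the top view, almost horizontal, so the slot runs along about 91° in world axes. A turn of about -56° will bring it in line with the bar. Now down to the spring.

```bash
python3 -m crank '[[0.1,-0.3,-4,0,100],[0.1,-0.3,-8,0,100],[0.1,-0.3,-12,0,100],[0.1,-0.3,-14,0,100],[0.1,-0.3,-14,0,100]]' 20 >/dev/null; python3 - <<'E'
from h import *
s=st(); print(np.array([.5507,.2078,.071])-s["ee_pos"])
E
```

```text
t 2.43 p [0.5465 0.1994 0.1069] yawY 21.1 tilt [-0.012 -0.006 -1.   ] F [-1.1 -0.1 -0. ] T [-0.08  0.05 -0.  ] w 0.0856 ff 0.0 j7 -0.35
[ 0.00420869  0.00843954 -0.03592433]
```

```bash
python3 -m crank '[[0,0,0,0,100],[0,0,0,0,100],[0,0,0,0,100]]'  >/dev/null; python3 - <<'E'
from h import *
s=st(); print(np.array([.5507,.2078,.071])-s["ee_pos"])
E
```

```text
t 2.68 p [0.5531 0.2048 0.116 ] yawY 21.3 tilt [ 0.005  0.001 -1.   ] F [-0.   0.2  0.2] T [-0.02 -0.   -0.05] w 0.0854 ff 0.0 j7 -0.35
[-0.00243337  0.00301235 -0.04495814]
```

```bash
python3 -m crank '[[-0.15,0.25,-1,0,100],[-0.15,0.25,-2,0,100],[-0.15,0.25,-2.5,0,100],[-0.15,0.25,-2.5,0,100],[-0.15,0.25,-2.5,0,100]]'  >/dev/null; python3 - <<'E'
from h import *
s=st(); print(np.array([.5507,.2078,.071])-s["ee_pos"])
E
python3 -m crank '[[0,0,0,0,100],[0,0,0,0,100],[0,0,0,0,100]]'  >/dev/null; python3 - <<'E'
from h import *
s=st(); print(np.array([.5507,.2078,.071])-s["ee_pos"])
E
```

```text
t 3.1 p [0.5491 0.2067 0.0875] yawY 21.3 tilt [-0.002 -0.001 -1.   ] F [0.  0.2 0.9] T [ 0.05 -0.04  0.02] w 0.0856 ff 0.0 j7 -0.38
[ 0.001647    0.00110508 -0.01649086]
t 3.35 p [0.5499 0.2071 0.0886] yawY 21.3 tilt [ 0.001  0.    -1.   ] F [-0.6  0.4  1.1] T [ 0.01 -0.05  0.02] w 0.0855 ff 0.0 j7 -0.38
[ 0.00075584  0.00074565 -0.0175685 ]
```

```bash
python3 -m crank '[[0.08,0.07,-0.8,0,100],[0.08,0.07,-1.6,0,80],[0.08,0.07,-1.7,0,60],[0.08,0.07,-1.7,0,50],[0.08,0.07,-1.7,0,46]]' 20 >/dev/null
python3 -m crank '[[0,0,0,0,46],[0,0,0,0,46],[0,0,0,0,46]]' >/dev/null; python3 - <<'E'
from h import *
s=st(); print(np.array([.5507,.2078,.071])-s["ee_pos"])
sd=viewer.camera("side")["color"][:,:,::-1]; u,v=302,325
cv2.imwrite("pics/g1.png",cv2.resize(sd[v-35:v+25,u-40:u+40],(800,600),interpolation=cv2.INTER_CUBIC))
E
```

```text
t 4.02 p [0.5507 0.2077 0.0716] yawY 21.3 tilt [ 0.001  0.    -1.   ] F [-0.4 -0.8 -0.5] T [ 0.02 -0.01  0.05] w 0.0391 ff 0.0 j7 -0.39
[ 9.06424938e-06  6.09630128e-05 -5.55588890e-04]
```

View pics/g1.png

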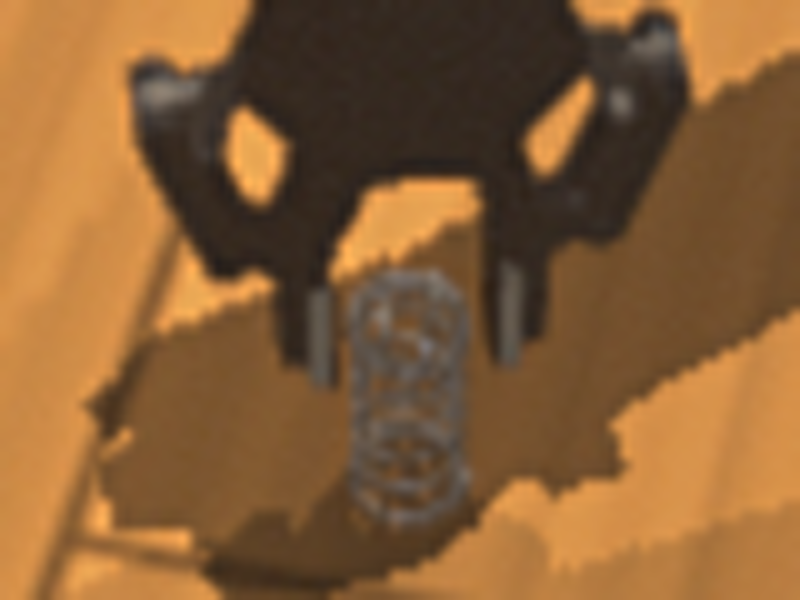

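The spring stands centred between the pads. The tips are near the bottom of the closed coils, so I'll raise the tool 2 mm and then grip.

```bash
python3 -m crank '[[0,0,0.2,0,46],[0,0,0.2,0,40],[0,0,0.2,0,36],[0,0,0.2,0,34],[0,0,0.2,0,30]]' 40
python3 -m crank '[[0,0,0,0,30],[0,0,0,0,30],[0,0,0,0,30],[0,0,0,0,30]]' ; python3 - <<'E'
from h import *
s=st()
E
```

```text
time: 4.48
ee_pos: [0.5508, 0.2078, 0.0735]
eef_rot: [1.772, 2.593, 0.001]
force: [0.6, -0.4, 0.4]
width: 0.0289
finger_force: 39.4
time: 4.82
ee_pos: [0.5506, 0.2077, 0.0733]
eef_rot: [1.773, 2.594, 0.0]
force: [1.0, -0.3, 0.4]
width: 0.0285
finger_force: 39.4
t 4.82 p [0.5506 0.2077 0.0733] yawY 21.3 tilt [ 0.  0. -1.] F [ 1.  -0.3  0.4] T [ 0.09 -0.17  0.01] w 0.0285 ff 39.4 j7 -0.39
```

```bash
python3 -m crank '[[0,0,2,0,30],[0,0,5,0,30],[0,0,9,0,30],[0,0,13,0,30],[0,0,17,0,30]]' >/dev/null
python3 -m crank '[[0,-1,2,-2,30],[-0.5,-3,3,-6,30],[-1.4,-6,3,-11,30],[-2.4,-9,3,-17,30],[-3.4,-12,3,-23,30]]' >/dev/null
python3 -m crank '[[-1,-3,0,-6,30],[-2,-6,0,-11,30],[-3,-9,0,-17,30],[-4,-12,0,-23,30],[-4.7,-14.5,0,-28,30]]' >/dev/null
python3 -m crank '[[-0.7,-2.2,0,-3,30],[-1.1,-3.4,0,-5,30],[-1.15,-3.7,0,-5,30],[-1.15,-3.7,0,-5,30],[-1.15,-3.7,0,-5,30]]' >/dev/null
python3 -m crank '[[0,0,0,0,30],[0,0,0,0,30],[0,0,0,0,30],[0,0,0,0,30],[0,0,0,0,30]]' >/dev/null
python3 - <<'E'
from h import *
s=st(); print(np.array([.458,-.0945,.27])-s["ee_pos"])
sd=viewer.camera("side")["color"][:,:,::-1].copy(); tp=viewer.camera("top")["color"][:,:,::-1].copy()
cv2.imwrite("pics/sideA.png",sd);cv2.imwrite("pics/topA.png",tp)
u,v=363,205
cv2.imwrite("pics/g2.png",cv2.resize(sd[v-40:v+50,u-60:u+60],(800,600),interpolation=cv2.INTER_CUBIC))
E
```

```text
t 6.9 p [ 0.4581 -0.0939  0.2732] yawY -34.6 tilt [-0.  0. -1.] F [-0.8  0.  -0.6] T [ 0.01  0.02 -0.02] w 0.0287 ff 39.6 j7 -0.5
[-0.00011075 -0.00061231 -0.00323587]
```

View pics/g2.png

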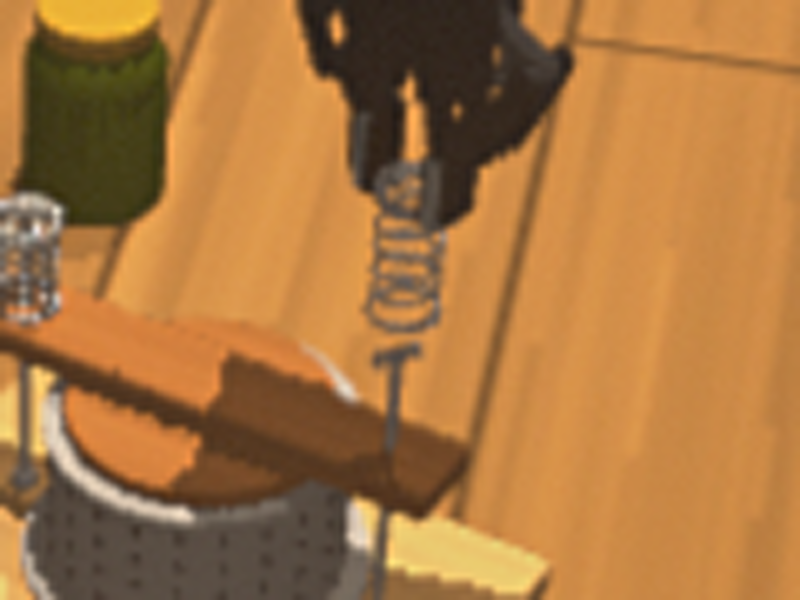

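The spring hangs just above the T-head and is centred on it sideways: foot ring at (402,305), head at (397,355) in the crop. I'll nudge y by -0.5 mm and lower carefully, feeling as it goes.

```bash
python3 -m crank '[[0,-0.05,-0.7,0,30],[0,-0.05,-1.4,0,30],[0,-0.05,-1.9,0,30],[0,-0.05,-2.3,0,30],[0,-0.05,-2.7,0,30]]' |grep -E "pos|force"
python3 -m crank '[[0,0,-0.4,0,30],[0,0,-0.8,0,30],[0,0,-1.2,0,30],[0,0,-1.6,0,30],[0,0,-1.6,0,30]]' |grep -E "pos|force"
python3 - <<'E'
from h import *
s=st()
E
```

```text
ee_pos: [0.4576, -0.0948, 0.2454]
force: [0.3, 1.0, -0.1]
finger_force: 39.6
ee_pos: [0.4575, -0.0948, 0.2293]
force: [-0.5, -0.5, -0.5]
finger_force: 39.7
t 7.83 p [ 0.4575 -0.0948  0.2293] yawY -34.7 tilt [-0.001  0.    -1.   ] F [-0.5 -0.5 -0.5] T [ 0.05 -0.09  0.08] w 0.0288 ff 39.7 j7 -0.53
```

```bash
python3 -m crank '[[0.03,0,-0.4,0,30],[0.03,0,-0.8,0,30],[0.03,0,-1.2,0,30],[0.03,0,-1.5,0,30],[0.03,0,-1.5,0,30]]' |grep -E "pos|force"
python3 -m crank '[[0,0,-0.3,0,30],[0,0,-0.7,0,30],[0,0,-1.1,0,30],[0,0,-1.4,0,30],[0,0,-1.4,0,30]]' |grep -E "pos|force"
python3 - <<'E'
from h import *
s=st()
sd=viewer.camera("side")["color"][:,:,::-1].copy(); cv2.imwrite("pics/sideB.png",sd)
u,v=363,210
cv2.imwrite("pics/g3.png",cv2.resize(sd[v-30:v+30,u-40:u+40],(800,600),interpolation=cv2.INTER_CUBIC))
E
```

```text
ee_pos: [0.4577, -0.0948, 0.2144]
force: [0.9, -0.2, -0.3]
finger_force: 39.7
ee_pos: [0.4578, -0.0948, 0.2005]
force: [0.1, 1.3, -0.7]
finger_force: 39.7
t 8.67 p [ 0.4578 -0.0948  0.2005] yawY -34.7 tilt [-0.001  0.    -1.   ] F [ 0.1  1.3 -0.7] T [ 0.01  0.09 -0.05] w 0.0286 ff 39.7 j7 -0.55
```

View pics/g3.png

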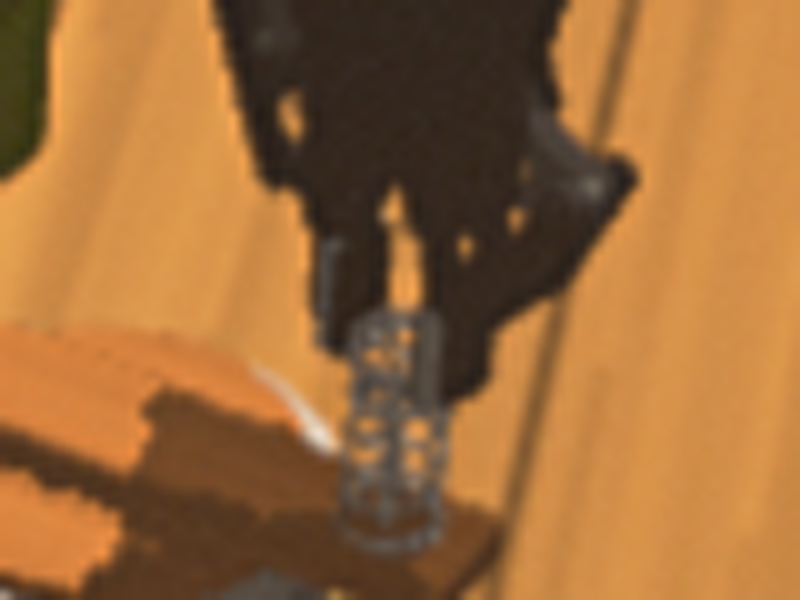

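The spring is round the rod with its foot just above the beam, foot ring centre at about (390,515) in the crop. Next I press gently in small steps.

```bash
python3 -m crank '[[0.02,0.02,-0.3,0,30],[0.02,0.02,-0.6,0,30],[0.02,0.02,-0.8,0,30],[0.02,0.02,-0.8,0,30],[0.02,0.02,-0.8,0,30]]' |grep -E "pos|force:"
for i in 1; do python3 -m crank '[[0,0,-0.1,0,30],[0,0,-0.2,0,30],[0,0,-0.2,0,30],[0,0,-0.2,0,30]]' |grep -E "pos|force:"; done
python3 -m crank '[[0,0,-0.1,0,30],[0,0,-0.2,0,30],[0,0,-0.2,0,30],[0,0,-0.2,0,30]]' |grep -E "pos|force:"
python3 - <<'E'
from h import *
s=st()
E
```

```text
ee_pos: [0.4588, -0.0948, 0.1936]
force: [-0.3, -0.4, 2.8]
finger_force: 39.9
ee_pos: [0.4588, -0.0948, 0.1916]
force: [-0.4, 0.3, 3.7]
finger_force: 39.9
ee_pos: [0.4588, -0.0948, 0.1895]
force: [0.4, -1.2, 4.8]
finger_force: 40.0
t 9.8 p [ 0.4588 -0.0948  0.1895] yawY -34.7 tilt [ 0.001 -0.    -1.   ] F [ 0.4 -1.2  4.8] T [-0.14 -0.02 -0.02] w 0.0289 ff 40.0 j7 -0.56
```

```bash

python3 -m crank '[[0,0,-0.1,0,30],[0,0,-0.1,0,30],[0,0,-0.1,0,30]]' |grep -E "pos|force:"
python3 -m crank '[[0,0,-0.1,0,30],[0,0,-0.1,0,30],[0,0,-0.1,0,30]]' |grep -E "pos|force:"
python3 -m crank '[[0,0,-0.1,0,30],[0,0,-0.1,0,30],[0,0,-0.1,0,30]]' |grep -E "pos|force:"
python3 - <<'E'
from h import *
s=st()
E
```

```text
ee_pos: [0.4588, -0.0948, 0.1884]
force: [0.0, -0.8, 3.9]
finger_force: 40.0
ee_pos: [0.4588, -0.0948, 0.1874]
force: [0.4, -0.6, 5.2]
finger_force: 40.1
ee_pos: [0.4588, -0.0948, 0.1865]
force: [0.1, -0.6, 5.6]
finger_force: 40.1
t 10.55 p [ 0.4588 -0.0948  0.1865] yawY -34.7 tilt [ 0.001 -0.    -1.   ] F [ 0.1 -0.6  5.6] T [-0.19 -0.08  0.03] w 0.0286 ff 40.1 j7 -0.56
```

```bash

for k in a; do python3 -m crank '[[0,0,-0.1,0,30],[0,0,-0.1,0,30],[0,0,-0.1,0,30]]' |grep -E "pos|force:"; done
python3 -m crank '[[0,0,-0.1,0,30],[0,0,-0.1,0,30],[0,0,-0.1,0,30]]' |grep -E "pos|force:"
python3 - <<'E'
from h import *
s=st()
E
```

```text
ee_pos: [0.4588, -0.0948, 0.1856]
force: [0.1, -0.5, 4.5]
finger_force: 40.1
ee_pos: [0.4588, -0.0948, 0.1846]
force: [-0.8, -0.5, 6.4]
finger_force: 40.1
t 11.05 p [ 0.4588 -0.0948  0.1846] yawY -34.7 tilt [ 0.001 -0.    -1.   ] F [-0.8 -0.5  6.4] T [-0.21  0.01  0.02] w 0.0285 ff 40.1 j7 -0.56
```

No snag so far; the force follows 0.4 N/mm. I'll keep going.

```bash

python3 -m crank '[[0,0,-0.1,0,30],[0,0,-0.2,0,30],[0,0,-0.2,0,30],[0,0,-0.2,0,30]]' |grep -E "pos|force:"
python3 -m crank '[[0,0,-0.1,0,30],[0,0,-0.1,0,30],[0,0,-0.1,0,30]]' |grep -E "pos|force:"
python3 - <<'E'
from h import *
s=st()
E
```

```text
ee_pos: [0.4588, -0.0948, 0.1827]
force: [-0.6, -1.3, 7.0]
finger_force: 40.2
ee_pos: [0.4588, -0.0948, 0.1818]
force: [-0.8, -0.3, 7.5]
finger_force: 40.2
t 11.63 p [ 0.4588 -0.0948  0.1818] yawY -34.7 tilt [ 0.001 -0.    -1.   ] F [-0.8 -0.3  7.5] T [-0.18  0.11  0.02] w 0.029 ff 40.2 j7 -0.56
```

```bash

python3 -m crank '[[0,0,-0.1,0,30],[0,0,-0.1,0,30],[0,0,-0.1,0,30]]' |grep -E "pos|force:"
python3 -m crank '[[0,0,-0.1,0,30],[0,0,-0.1,0,30],[0,0,-0.1,0,30]]' |grep -E "pos|force:"
python3 - <<'E'
from h import *
s=st()
sd=viewer.camera("side")["color"][:,:,::-1].copy(); cv2.imwrite("pics/sideC.png",sd)
u,v=363,215
cv2.imwrite("pics/g4.png",cv2.resize(sd[v-20:v+20,u-26:u+27],(795,600),interpolation=cv2.INTER_CUBIC))
E
```

```text
ee_pos: [0.4588, -0.0948, 0.1809]
force: [-0.4, -0.9, 7.6]
finger_force: 40.2
ee_pos: [0.4588, -0.0948, 0.1799]
force: [-0.3, -0.8, 7.8]
finger_force: 40.3
t 12.13 p [ 0.4588 -0.0948  0.1799] yawY -34.7 tilt [ 0.001 -0.    -1.   ] F [-0.3 -0.8  7.8] T [-0.16  0.17  0.08] w 0.0287 ff 40.3 j7 -0.56
```

View pics/g4.png

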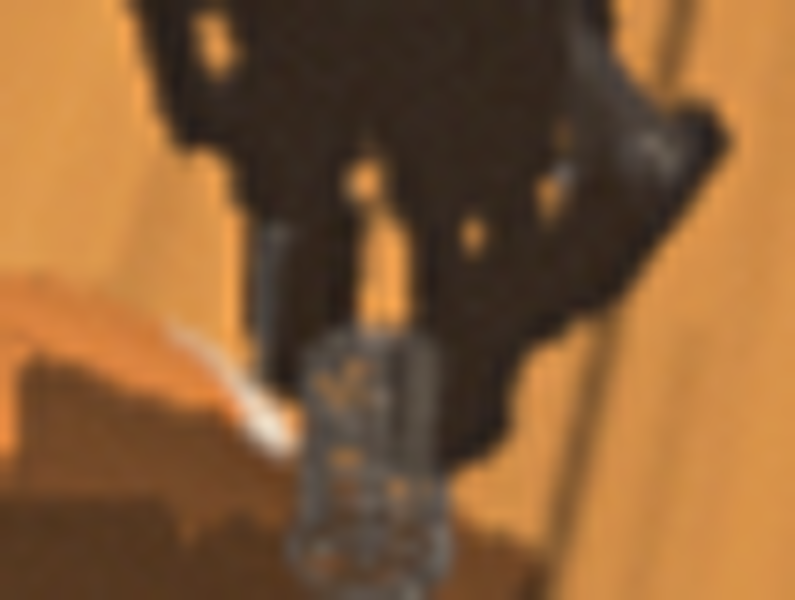

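Force is 7.8 N after about 19.4 mm, so the loop went through without a snag. One more mm, then the quarter turn with an eye on the torque.

```bash

python3 -m crank '[[0,0,-0.1,0,30],[0,0,-0.1,0,30],[0,0,-0.1,0,30]]' |grep -E "pos|force:"
python3 -m crank '[[0,0,0,4,30],[0,0,0,8,30],[0,0,0,12,30],[0,0,0,15,30],[0,0,0,15,30]]' |grep -E "pos|force:"
python3 - <<'E'
from h import *
s=st()
E
python3 -m crank '[[0,0,0,4,30],[0,0,0,8,30],[0,0,0,12,30],[0,0,0,15,30],[0,0,0,15,30]]' |grep -E "pos|force:"
python3 - <<'E'
from h import *
s=st()
E
```

```text
ee_pos: [0.4588, -0.0948, 0.179]
force: [-2.3, -0.4, 8.4]
finger_force: 40.3
ee_pos: [0.459, -0.0944, 0.1791]
force: [-0.7, -0.0, 7.5]
finger_force: 40.3
t 12.85 p [ 0.459  -0.0944  0.1791] yawY -19.6 tilt [ 0.001  0.    -1.   ] F [-0.7 -0.   7.5] T [-0.05  0.2  -0.03] w 0.0285 ff 40.3 j7 -0.31
ee_pos: [0.4589, -0.0944, 0.179]
force: [-1.8, 0.4, 8.3]
finger_force: 40.3
t 13.27 p [ 0.4589 -0.0944  0.179 ] yawY -4.6 tilt [ 0.001  0.    -1.   ] F [-1.8  0.4  8.3] T [-0.    0.14  0.03] w 0.0287 ff 40.3 j7 -0.05
```

```bash

python3 -m crank '[[0,0,0,5,30],[0,0,0,10,30],[0,0,0,15,30],[0,0,0,20,30],[0,0,0,20,30]]' |grep -E "pos|force:"
python3 -m crank '[[0,0,0,5,30],[0,0,0,10,30],[0,0,0,15,30],[0,0,0,20,30],[0,0,0,20,30]]' |grep -E "pos|force:"
python3 -m crank '[[0,0,0,5,30],[0,0,0,10,30],[0,0,0,15,30],[0,0,0,20,30],[0,0,0,20,30]]' |grep -E "pos|force:"
python3 - <<'E'
from h import *
s=st()
E
```

```text
ee_pos: [0.4589, -0.0945, 0.179]
force: [-0.4, 0.3, 7.7]
finger_force: 40.3
ee_pos: [0.4587, -0.0946, 0.1789]
force: [-0.9, 0.2, 8.2]
finger_force: 40.3
ee_pos: [0.4586, -0.0948, 0.1789]
force: [-1.7, -1.3, 9.3]
finger_force: 40.3
t 14.52 p [ 0.4586 -0.0948  0.1789] yawY 55.5 tilt [-0. -0. -1.] F [-1.7 -1.3  9.3] T [-0.14  0.22  0.03] w 0.0287 ff 40.3 j7 0.97
```

Turned freely by 90°. Now I let it rise and watch the load pass from the hand to the head.

```bash

python3 -m crank '[[0,0,0.1,0,30],[0,0,0.2,0,30],[0,0,0.2,0,30],[0,0,0.2,0,30]]' |grep -E "pos|force:"
python3 -m crank '[[0,0,0.1,0,30],[0,0,0.2,0,30],[0,0,0.2,0,30],[0,0,0.2,0,30]]' |grep -E "pos|force:"
python3 -m crank '[[0,0,0.05,0,30],[0,0,0.05,0,30],[0,0,0.05,0,30]]' |grep -E "pos|force:"
python3 - <<'E'
from h import *
s=st()
E
```

```text
ee_pos: [0.4586, -0.0948, 0.1809]
force: [-0.0, -0.8, 8.2]
finger_force: 40.3
ee_pos: [0.4585, -0.0948, 0.1825]
force: [0.2, 0.0, 6.8]
finger_force: 40.1
ee_pos: [0.4583, -0.0947, 0.1829]
force: [-1.0, -0.4, 5.5]
finger_force: 40.1
t 15.43 p [ 0.4583 -0.0947  0.1829] yawY 55.3 tilt [-0.001 -0.    -1.   ] F [-1.  -0.4  5.5] T [-0.09  0.1  -0.01] w 0.0285 ff 40.1 j7 0.98
```

```bash

python3 -m crank '[[0,0,0.05,0,30],[0,0,0.05,0,30],[0,0,0.05,0,30]]' |grep -E "pos|force:"
python3 -m crank '[[0,0,0.05,0,30],[0,0,0.05,0,30],[0,0,0.05,0,30]]' |grep -E "pos|force:"
python3 - <<'E'
from h import *
s=st()
E
```

```text
ee_pos: [0.4582, -0.0947, 0.1832]
force: [-1.2, -1.3, 5.4]
finger_force: 40.1
ee_pos: [0.458, -0.0948, 0.1838]
force: [-1.4, -0.6, 6.5]
finger_force: 40.2
t 15.93 p [ 0.458  -0.0948  0.1838] yawY 55.3 tilt [-0.001 -0.    -1.   ] F [-1.4 -0.6  6.5] T [-0.16  0.3   0.02] w 0.0283 ff 40.2 j7 0.98
```

```bash

python3 -m crank '[[0,0,0.05,0,30],[0,0,0.05,0,30],[0,0,0.05,0,30]]' |grep -E "pos|force:"
python3 -m crank '[[0,0,0.05,0,30],[0,0,0.05,0,30],[0,0,0.05,0,30]]' |grep -E "pos|force:"
python3 -m crank '[[0,0,0.05,0,30],[0,0,0.05,0,30],[0,0,0.05,0,30]]' |grep -E "pos|force:"
python3 - <<'E'
from h import *
s=st()
E
```

```text
ee_pos: [0.4579, -0.0948, 0.1841]
force: [-1.2, -1.3, 4.9]
finger_force: 40.0
ee_pos: [0.4579, -0.0948, 0.1843]
force: [-0.7, -0.6, 2.1]
finger_force: 39.8
ee_pos: [0.4578, -0.0948, 0.1845]
force: [0.2, -2.8, -2.2]
finger_force: 39.6
t 16.68 p [ 0.4578 -0.0948  0.1845] yawY 55.3 tilt [-0.001  0.    -1.   ] F [ 0.2 -2.8 -2.2] T [-0.33 -0.11  0.  ] w 0.0282 ff 39.6 j7 0.98
```

The force dropped sharply at z = 0.1844, so the loop is caught under the head. I'll relax slightly, let go gently and retreat.

```bash

python3 -m crank '[[0,0,-0.03,0,30],[0,0,-0.03,0,30],[0,0,-0.03,0,36],[0,0,-0.03,0,42],[0,0,-0.03,0,50]]' 20
python3 -m crank '[[0,0,0,0,60],[0,0,0,0,65],[0,0,0,0,65]]' |grep -E "pos|force:|wid"
python3 -m crank '[[0,0,0.5,0,65],[0,0,1.5,0,65],[0,0,2.5,0,65],[0,0,3.5,0,65],[0,0,4.5,0,65]]' |grep -E "pos|force:|wid"
python3 -m crank '[[0,0,3,0,65],[-1,-3,6,0,65],[-2,-6,8,0,65],[-2,-9,8,0,65],[-2,-13,8,0,65]]' |grep -E "pos|force:|wid"
python3 -m crank '[[0,-4,0,0,65],[0,-8,0,0,65],[0,-10,0,0,65],[0,-10,0,0,65]]' |grep -E "pos|force:|wid"
python3 - <<'E'
from h import *
sd=viewer.camera("side")["color"][:,:,::-1].copy(); tp=viewer.camera("top")["color"][:,:,::-1].copy()
cv2.imwrite("pics/sideD.png",sd);cv2.imwrite("pics/topD.png",tp)
def c(im,u,v,h):return cv2.resize(im[v-h:v+h,u-h:u+h],(400,400),interpolation=cv2.INTER_CUBIC)
cv2.imwrite("pics/g5.png",np.hstack([c(tp,345,272,14),c(sd,363,225,20)]))
print("loop expected",proj("top",(.458,-.0945,.172)),proj("side",(.458,-.0945,.172)),"foot",proj("side",(.458,-.0945,.126)))
st()
E
```

```text
time: 17.1
ee_pos: [0.459, -0.0939, 0.1853]
eef_rot: [0.936, 2.998, 0.002]
force: [-0.1, -0.0, -0.3]
width: 0.0425
finger_force: 0.0
ee_pos: [0.4588, -0.0944, 0.1852]
force: [0.7, 0.5, 0.5]
width: 0.0554
finger_force: 0.0
ee_pos: [0.4589, -0.0947, 0.2317]
force: [0.9, -1.0, -0.3]
width: 0.0553
finger_force: 0.0
ee_pos: [0.4399, -0.2245, 0.314]
force: [1.0, 0.2, -0.0]
width: 0.0555
finger_force: 0.0
ee_pos: [0.4362, -0.332, 0.3107]
force: [0.4, -1.4, 0.2]
width: 0.0557
finger_force: 0.0
loop expected [344.771827  272.6798188] [362.23622325 218.91124297] foot [361.1422632  231.93194962]
t 18.62 p [ 0.4382 -0.3256  0.3107] yawY 55.2 tilt [ 0.001  0.001 -1.   ] F [ 0.2  0.  -0.3] T [ 0.05 -0.03 -0.01] w 0.0558 ff 0.0 j7 1.47
```

View pics/g5.png

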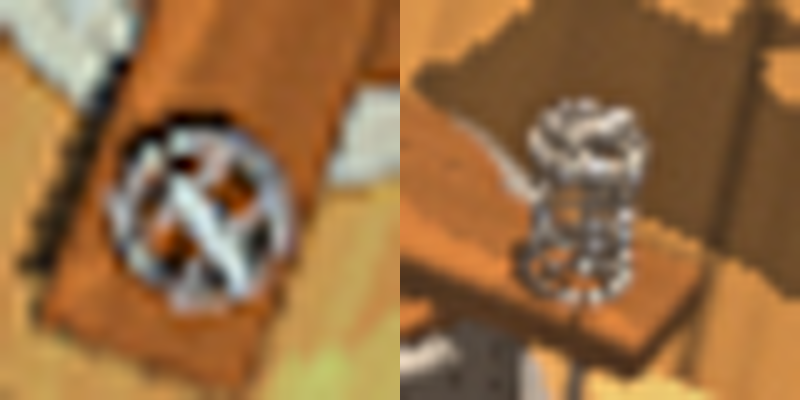

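The top crop shows the T-head bar above the loop wires and across them, with the spring centred round it at about (203,215). The side crop shows it upright on the beam, foot ring at about (583,268). It is locked and the robot is clear, so I'm handing in.

```bash
python3 -c "
from rig import order
print(order.sign_off())"
```

```text
the job is handed in; nothing more can be done
None
```

The spring is threaded over the bare rod and locked under its T-head, the gripper has let go and moved clear, and I handed the job in at about 19 s; the hand-in reported no verdict.

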